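Load the sample basket and index it to the third stop

TASK

Hang the steel sample basket by its handle bar on the hook arm of the indexing stand, level and let go of, leaving everything else on the table where it is. Then take the knob on top of the stand and turn it clockwise (seen from above), feeling for the clicks, to the third stop from its start and not past it, with the basket still hanging. Finish there still gripping the knob, holding it at that stop.

Things in the scene. Friction and masses are not known exactly. Their poses are not given: they have to be found in the camera images.
- basket: steel basket of white discs, 180 to 310 g. Box 90 (its x) x 60 x 40 mm high; uprights at x = -42 and 42 mm carry a level handle bar along its x, 90 x 10 x 10 mm, underside 120 mm above the origin; on its middle a square grip stem, 16 x 16 mm, from 130 to 182 mm. Window under the bar: 78 mm wide, from 40 to 120 mm high. Origin: centre of the underside, z up. Same after a half turn
- basket_stem (a point): point on the axis of the basket's grip stem, 165 mm above the basket's origin, 17 mm below the stem's top: the place to grip; axes as the basket's
- handle_bar (a point): middle of the underside of the basket's handle bar, which rests on the hook arm when hung; axes as the basket's. The bar goes across the arm: slip the arm's end through the window under the bar from outside, moving in along the arm, then lower. Hung square, the basket's x lies along the x of hook_seat
- hook_seat (a point): middle of the hook arm's seat, on its flat top, 190 mm above the table, 123 mm from the stand's axis. Turns with the arm: y points out along the arm, z up. The arm is a level steel bar 12 mm wide, 10 mm thick; the seat, 46 mm long, lies between a bump (8 mm high) and the arm's upturned end (its top 18 mm above the seat, its outer face 29 mm out from this point)
- index_knob: black knob on top of the stand: a 56 mm disc, 8 mm thick, carrying a bar grip 52 mm long (its x), 16 mm thick (its y), top 49 mm above the origin. Origin: on the upright turning axis, under the disc, 215 mm above the table. It is fixed to the hook arm, which points along the knob's y, and turns with it
- knob_grip (a point): point on the axis in the middle of the knob's bar grip, 31 mm above the knob's origin, 246 mm above the table; axes as the knob's
- index_arm (a joint): angle (rad) of knob and hook arm: 0 at the start, its home stop and end of travel; grows clockwise seen from above. A detent makes a stop every 22.5 degrees (0.393 rad), felt as a click: about 0.17 N m takes it over the hump between two stops; it stays at a stop when let go. Third stop: 1.178 rad; travel goes on to the sixth
- stand: the indexing stand, fixed to the table: base plate 130 x 130 x 14 mm, post 34 mm across, drum 92 mm across between 139 and 175 mm, with a dark tick on its top for each stop. Origin: centre of the underside; the arm points along its y at the start
- platen: bystander, to be left alone: flat round aluminium plate, 170 mm across and 8 mm thick, lying on the table. Origin: centre of the underside
- flange: bystander, to be left alone: small steel blank flange, 70 mm across, 16 mm high. Origin: centre of the underside
- tray: bystander, to be left alone: shallow white open tray, 140 x 100 x 30 mm. Origin: centre of the underside
- bottle: bystander, to be left alone: white plastic bottle, 64 mm across, 160 mm tall. Origin: centre of the underside
- jar: bystander, to be left alone: small clear jar, 52 mm across, 50 mm tall. Origin: centre of the underside
- tweezers: bystander, to be left alone: steel tweezers, about 125 mm long, 8 mm high, lying flat. Origin: centre of the underside
- spacer: bystander, to be left alone: aluminium ring, 60 mm across, 22 mm high. Origin: centre of the underside
Things that resemble listed ones, but are neither listed nor needed, are in the scene too. What is shaped like the basket but yellow is not meant.

How it is judged:
By the outcome, as a careful person would: the job done as asked, in the order asked, and still so for the second after the job is handed in, while the arm keeps its last pose, push and grip.
It also fails if it takes over 51 s, if anything falls off the work surface, if the arm or the gripper's body presses on something with over 40 N, if the wrist force passes 120 N, or if a joint passes its speed limit or range.

ROBOT

A 6-joint arm with a two-finger parallel gripper is mounted at the origin on the work surface. World frame = base frame: x ahead of the robot, y to its left, z up, the work surface at z = 0. Lengths are in mm, angles in degrees, forces in N, time in s.
With the tool pointing down it reaches from about 225 to 875 mm from the base axis. Payload 3.4 kg.
Tool frame: the origin (TCP) lies midway between the tips of the shut fingers; the grasp point (between the pads) lies 19 mm behind it; x points along the fingers, y is the direction in which the jaws open and shut, and the axes are right-handed (so a half turn about x gives the same grasp; the last joint's range is limited). The gripper opens to 85 mm and grips with 20 to 120 N. Pads are 22 mm wide; open, the fingers measure 114 mm over their backs; the gripper's body (76 mm by 85 mm) begins 54 mm behind the grasp point. The pads swing forward as they close: fully open they stand 13 mm farther back than shut.
Start: joints at [68.297, 15.808, 86.224, -0, 77.962, -6.933], TCP at [146.614, 556.028, 231.328] pointing down, gripper open.
Joint ranges: [-165.64, 165.64], [-43.16, 119.46], [12.63, 154.43], [-67.54, 247.53], [6.08, 155.33], [-154.97, 154.97]. Speed limits (degrees/s): [147.25, 147.25, 180, 180, 180, 180].

INTERFACE

Orientations are given as [roll, pitch, yaw] about the fixed x, y, z axes, in that order (R = Rz(yaw) Ry(pitch) Rx(roll)).
In Python, from workcell import arm, snapshot, ticket gives the robot as it stands. The module is installed in compiled form; this text tells all that it offers.
- The arm moves only by the tool arm_command, never from a script. Its argument "motion" is one flat list of numbers, 7 for each row, row after row: the shift along the tool's x, y, z in units of 40 mm (1.0 is 40 mm), then the turn, a rotation vector about the tool's x, y, z in units of 5 degrees (1.0 is 5 degrees), then the finger opening in mm, from 0 to 85.4. In form: [dx, dy, dz, wx, wy, wz, grip, dx, dy, dz, wx, wy, wz, grip, ...]. A call has 1 to 12 rows; each row is the pose to reach, as a shift and turn from the pose measured when the call began, along the tool's axes at that moment; what a row does not reach only later rows make up. A row lasts 1/12 s, in which the tool goes at most 41.7 mm and 7.16 degrees, less where a joint would pass 70% of its speed; a pose out of reach is approached as far as the arm can. A call with a gripper value outside its range is refused whole. The fingers move at their own pace and stop on an object; the grip force is fixed at half the most. Time passes only in rows, so rows that repeat a pose let the fingers close. It gives the time, the measured TCP pose, the force and the opening at its end, in the units of the state.
- arm.sense(): the state, without advancing time (a new reading comes with each control period).
- snapshot(name): name is "scene" or "top" or "wrist"; returns a dict with "pixels" (384x512x3 uint8, red, green, blue), "intrinsics" (3x3 intrinsics, pixels), "k1" (the pictures are not rectified: a ray, as slopes to the right and down, at radius r is drawn at 1 + k1 r^2 times it, then the intrinsics apply), "cam_to_world" (4x4, takes a point from camera to world coordinates). Camera axes: x right, y down, z forward; pixel columns grow to the right and rows downward; lengths in mm; the calibration is good to about 2 mm. A picture is of the moment at which its call begins. There is no depth.
- ticket.close_job(): hands the job in, once; it reports no verdict.
The state is a dict: "time": time; "q": joint angles; "qvel": joint speeds; "joint_efforts": joint torques, N m; "tool_pos": TCP position; "ee_rot": TCP orientation; "force": force on the tool from outside, world axes, zero at the start; "ft_torque": the same for the moment, N m; "width": finger opening in mm.
Only numpy, scipy, OpenCV 4.12 (cv2) and the standard library are available. Lean on these libraries where they do the work, as an engineer would, in place of code of your own. Each camera call takes 0.05 s, during which the arm holds its last target.

## Working session

There is one attempt and no reset: what is moved stays moved. The work goes in short steps, Python scripts to look and compute and a tool call to move; the robot and the scene stay as the last step left them, time stands still between calls to the robot, and variables do not carry over. Pictures are saved under pics/ and viewed, and the job is handed in when it is done.

Besides the shell and the picture viewer there is one more tool, called after ">>>" as name(argument=value, ...) on one line, values as JSON. arm_command: Moves the arm, as the interface text tells. Its arguments: {"type":"object","properties":{"motion":{"type":"array","items":{"type":"number"}}},"required":["motion"]}

```bash
mkdir -p pics
python3 - <<'E'
from workcell import arm, snapshot
import cv2,pickle
for n in ["scene","top","wrist"]:
    s=snapshot(n); pickle.dump(s,open(f"{n}0.pkl","wb"))
    cv2.imwrite(f"pics/{n}0.png",s["pixels"][:,:,::-1])
    print(n,s["intrinsics"].tolist(),s["k1"],s["cam_to_world"].round(3).tolist())
print(arm.sense())
E
```

```text
scene [[382.35080868958875, 0.0, 253.36482575371585], [0.0, 382.35080868958875, 184.754655450248], [0.0, 0.0, 1.0]] -0.10101998211049308 [[-0.529, 0.45, -0.72, 1268.428], [0.848, 0.255, -0.464, 495.214], [-0.025, -0.856, -0.516, 686.588], [0.0, 0.0, 0.0, 1.0]]
top [[424.46037961184567, 0.0, 246.46302332899154], [0.0, 424.46037961184567, 195.52979842657092], [0.0, 0.0, 1.0]] -0.03055329629088682 [[-0.0, -0.997, 0.077, 455.724], [-1.0, 0.001, 0.003, 11.327], [-0.003, -0.077, -0.997, 1305.456], [0.0, 0.0, 0.0, 1.0]]
wrist [[295.9587343975289, 0.0, 259.13887911333467], [0.0, 295.9587343975289, 195.54765672893416], [0.0, 0.0, 1.0]] -0.03397982186115455 [[0.254, 0.918, 0.303, 68.666], [0.967, -0.241, -0.081, 576.522], [-0.001, 0.314, -0.949, 373.713], [0.0, 0.0, 0.0, 1.0]]
{'time': 0.15, 'q': array([ 6.82991869e+01,  1.58416095e+01,  8.62768533e+01,  4.78419214e-04,
        7.79621277e+01, -6.93131885e+00]), 'qvel': array([ 2.98008498e-02, -1.26976368e-01, -2.95463807e-01,  2.00465236e-04,
        3.09997617e-02,  4.73451256e-02]), 'joint_efforts': array([ 1.90939700e-04, -4.17140222e+01, -2.46033812e+01, -2.81916773e-04,
        7.59436225e-03, -1.09664427e-05]), 'tool_pos': array([146.43360716, 555.65359599, 230.62728128]), 'ee_rot': array([ -97.26386774,   89.9194082 , -112.03346214]), 'force': array([-0.60759413, -0.30893764,  0.1299871 ]), 'ft_torque': array([ 0.02802444, -0.02160381, -0.0355131 ]), 'width': 85.36456426234876}
```

View pics/scene0.png

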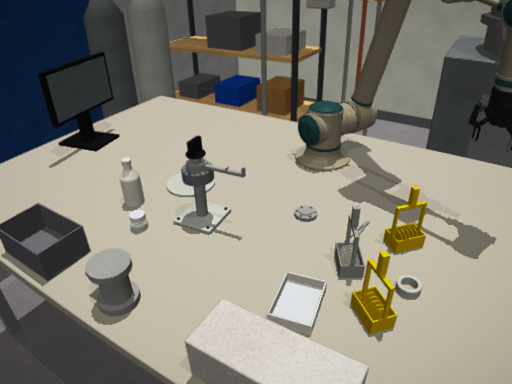

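View pics/top0.png

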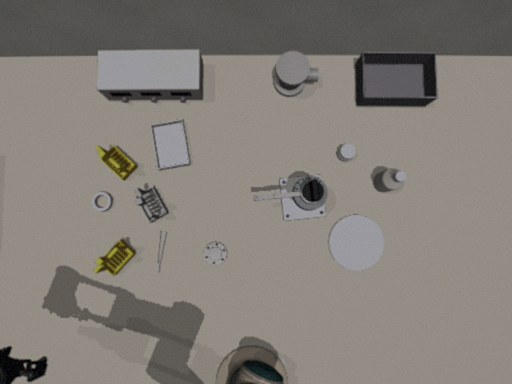

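View pics/wrist0.png

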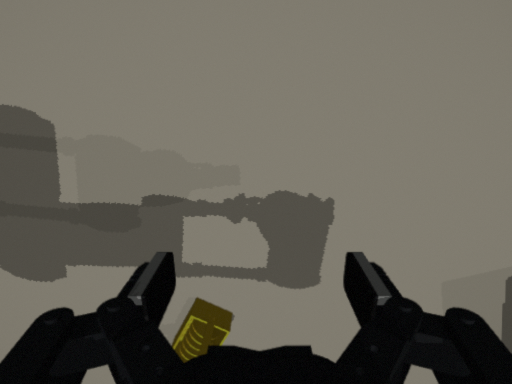

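The top view shows the grey basket near (152,204), the stand knob near (312,190) with the hook arm pointing left to about (256,197), and yellow decoys at (118,162) and (115,260). Next I zoom in.

```bash
cat > h.py <<'E'
import numpy as np,cv2,pickle
def ray(s,u,v):
    K=s["intrinsics"];k=s["k1"]
    d=np.array([(u-K[0,2])/K[0,0],(v-K[1,2])/K[1,1]]);p=d.copy()
    for _ in range(30): p=d/(1+k*(p@p))
    T=s["cam_to_world"]
    return T[:3,3],T[:3,:3]@np.array([p[0],p[1],1.])
def onz(s,u,v,z):
    o,d=ray(s,u,v); return o+d*(z-o[2])/d[2]
def proj(s,P):
    T=s["cam_to_world"];c=T[:3,:3].T@(np.asarray(P,float)-T[:3,3]);p=c[:2]/c[2]
    p=p*(1+s["k1"]*(p@p));K=s["intrinsics"]
    return np.array([K[0,0]*p[0]+K[0,2],K[1,1]*p[1]+K[1,2]])
def tri(a,ua,b,ub):
    o1,d1=ray(a,*ua);o2,d2=ray(b,*ub)
    A=np.stack([d1,-d2],1);t=np.linalg.lstsq(A,o2-o1,rcond=None)[0]
    p,q=o1+d1*t[0],o2+d2*t[1];return (p+q)/2,np.linalg.norm(p-q)
def crop(s,c,r,w,h,f,name,enh=1.0):
    im=s["pixels"][r:r+h,c:c+w,::-1];im=cv2.resize(im,None,fx=f,fy=f,interpolation=cv2.INTER_CUBIC)
    im=np.clip(im*enh,0,255).astype(np.uint8)
    for i in range(0,w,10):
        cv2.line(im,(i*f,0),(i*f,6),(0,0,255),1); cv2.putText(im,str(c+i),(i*f,16),0,.35,(0,0,255),1)
    for i in range(0,h,10):
        cv2.line(im,(0,i*f),(6,i*f),(0,0,255),1); cv2.putText(im,str(r+i),(8,i*f+4),0,.35,(0,0,255),1)
    cv2.imwrite(name,im)
E
python3 - <<'E'
from h import *
t=pickle.load(open("top0.pkl","rb"));s=pickle.load(open("scene0.pkl","rb"))
crop(t,120,170,70,60,10,"pics/tb.png",1.5)
crop(t,245,160,90,65,8,"pics/ts.png",1.3)
crop(s,320,195,60,90,6,"pics/sb.png",1.5)
crop(s,165,125,90,110,5,"pics/ss.png",1.5)
E
```

```text
(no output)
```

View pics/tb.png

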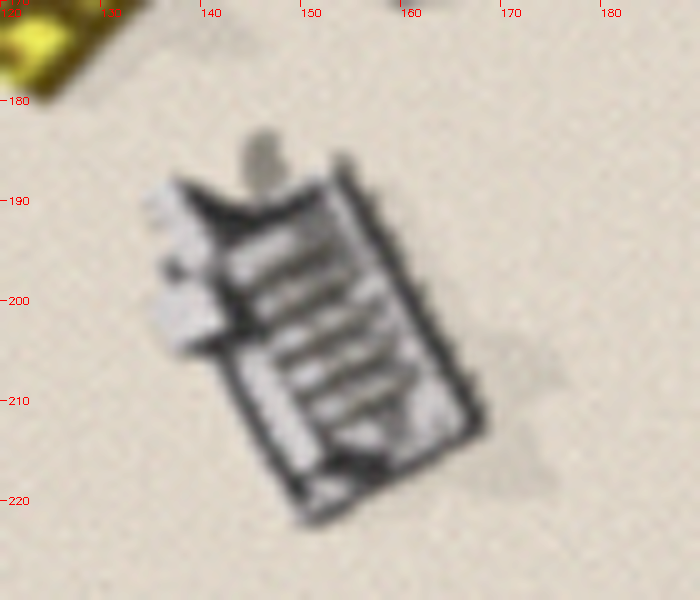

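View pics/ts.png

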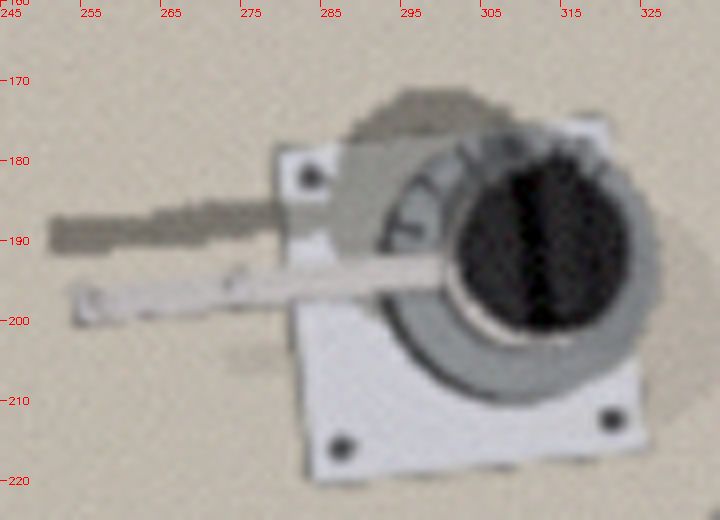

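View pics/sb.png

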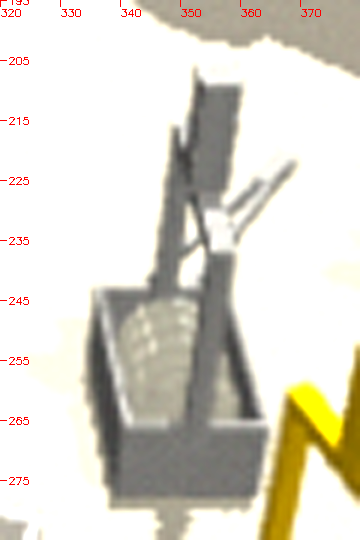

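View pics/ss.png

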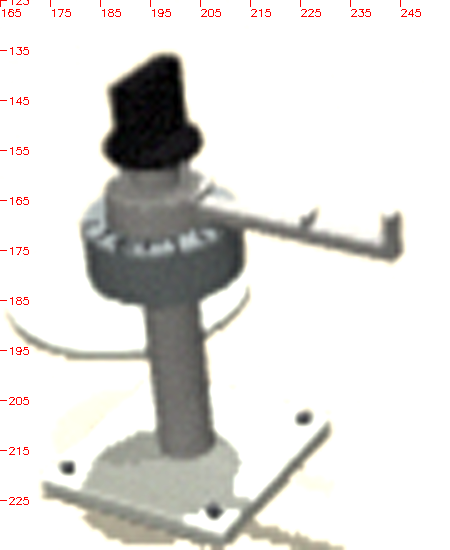

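Top view:
- The basket rim corners are about (150.5,222), (168.5,213) and (153.5,186).
- The stem top is about (138.5,202).
- The hook arm runs from the tip at (255,198) to (300,194).
- The knob bar runs from (310,180) to (313,201).

Scene view:
- The basket stem top is near (355.5,207).
- The hook tip is near (241,170).

Run:
```python
from h import *
np.set_printoptions(precision=1,suppress=True)
t=pickle.load(open("top0.pkl","rb"));s=pickle.load(open("scene0.pkl","rb"))
A=[onz(t,*p,40) for p in [(150.5,222),(168.5,213),(153.5,186.5)]]
print("rim",A, np.linalg.norm(A[0]-A[1]),np.linalg.norm(A[1]-A[2]),"centre",(A[0]+A[2])/2)
d=A[2]-A[1];print("yaw x",np.degrees(np.arctan2(d[1],d[0])))
print("stem top",onz(t,138.5,202.5,182),tri(t,(138.5,202.5),s,(356,207)))
# scene rim corners
B=[onz(s,*p,40) for p in [(339.5,266),(364,266),(334.5,243)]]
print("scene rim",B,np.linalg.norm(B[0]-B[1]),np.linalg.norm(B[0]-B[2]))
# stand
for n,p,z in [("tip",(254.3,198.5),208),("armroot",(299,194),190),("bump",(274,195),198),("bar a",(310,180.5),264),("bar b",(313,200.5),264)]:
    print(n,onz(t,*p,z))
for p in [(283,181.5),(287,216),(321,212.3)]: print("screw",onz(t,*p,14))
P=[(280,178.5),(284,219.8),(324.5,215.5),(320,175)]
C=[onz(t,*p,14) for p in P];print("base",C,np.mean(C,0),[np.linalg.norm(C[i]-C[(i+1)%4]) for i in range(4)])
print("knob disc c",onz(t,311.3,190.5,223))
D=[onz(s,*p,14) for p in [(173.5,222),(209,233),(230,210)]];print("scene base",D,(D[0]+D[2])/2)
print(tri(t,(254.3,198.5),s,(242.5,168)))
```

```text
rim [array([475. , 301.4,  40. ]), array([501.8, 247.9,  40. ]), array([581.4, 294.1,  40. ])] 59.849823048247096 92.00067346699657 centre [528.2 297.8  40. ]
yaw x 30.172410538671684
stem top [524.6 301.7 182. ] (array([525.3, 301.6, 178. ]), np.float64(2.519122197648431))
scene rim [array([587. , 297.2,  40. ]), array([557.7, 349. ,  40. ]), array([511.9, 254.1,  40. ])] 59.451213790623164 86.52551836266454
tip [533.2  -5.7 208. ]
armroot [ 546.3 -123.9  190. ]
bump [543.  -57.4 198. ]
bar a [ 573.7 -142.4  264. ]
bar b [ 524.2 -149.2  264. ]
screw [599.  -96.6  14. ]
screw [ 493.5 -108.    14. ]
screw [ 504.6 -211.7   14. ]
base [array([608.2, -87.5,  14. ]), array([481.9, -98.8,  14. ]), array([ 494.9, -222.2,   14. ]), array([ 618.9, -210.2,   14. ])] [ 551.  -154.7   14. ] [np.float64(126.77167899947219), np.float64(124.03997911246663), np.float64(124.6309356146681), np.float64(123.17513686312684)]
knob disc c [ 552.6 -151.5  223. ]
scene base [array([ 629.9, -202.4,   14. ]), array([617.8, -78.5,  14. ]), array([494. , -92.1,  14. ])] [ 562.  -147.2   14. ]
(array([534.7,  -7.6, 203.2]), np.float64(4.352446424479466))
```

```bash
cat >> h.py <<'E'
from scipy.spatial.transform import Rotation as Ro
def Rt(e): return Ro.from_euler("xyz",e,degrees=True)
def cmd(st,goal,yawy):
    """goal TCP pos, desired tool: x down, tool y at world yaw yawy -> units"""
    R0=Rt(st["ee_rot"]); y=np.array([np.cos(np.radians(yawy)),np.sin(np.radians(yawy)),0]);x=np.array([0,0,-1.])
    G=Ro.from_matrix(np.stack([x,y,np.cross(x,y)],1))
    dp=R0.inv().apply(np.asarray(goal)-st["tool_pos"])/40
    w=(R0.inv()*G).as_rotvec(degrees=True)/5
    return dp.round(3),w.round(3)
E
python3 - <<'E'
from h import *
from workcell import arm
st=arm.sense();R=Rt(st["ee_rot"]).as_matrix();print(R.round(3))
y=R[:,1];print("yaw of tool y",np.degrees(np.arctan2(y[1],y[0])),st["q"])
print(cmd(st,[480,270,290],-59.8),cmd(st,[480,270,290],120.2))
s=pickle.load(open("wrist0.pkl","rb"));T=s["cam_to_world"]
print("cam in tool",R.T@(T[:3,3]-st["tool_pos"]),(R.T@T[:3,:3]).round(3))
E
```

```text
[[-0.001  0.255  0.967]
 [-0.001  0.967 -0.255]
 [-1.    -0.001 -0.   ]]
yaw of tool y 75.23041271315252 [ 6.82991869e+01  1.58416095e+01  8.62768533e+01  4.78419214e-04
  7.79621277e+01 -6.93131885e+00]
(array([-1.479, -4.782,  9.884]), array([2.7006e+01, 1.8000e-02, 1.0000e-02])) (array([-1.479, -4.782,  9.884]), array([-8.994e+00, -8.000e-03,  1.400e-02]))
cam in tool [-143.07199628    0.1541912   -80.54361436] [[-0.    -0.314  0.949]
 [ 1.     0.     0.   ]
 [-0.     0.949  0.314]]
```

Run:
```python
from h import *
from workcell import arm
print(cmd(arm.sense(),[527,300,290],120.2))
```

```text
(array([-1.481, -3.757, 10.829]), array([-8.994e+00, -8.000e-03,  1.400e-02]))
```

>>> arm_command(motion=[-0.8,-0.4,0.8,-0.7,0,0,85,-1.2,-0.7,1.7,-1.5,0,0,85,-1.48,-1.0,2.6,-2.3,0,0,85,-1.48,-1.3,3.5,-3.1,0,0,85,-1.48,-1.6,4.4,-3.9,0,0,85,-1.48,-1.9,5.3,-4.7,0,0,85,-1.48,-2.2,6.2,-5.5,0,0,85,-1.48,-2.5,7.1,-6.3,0,0,85,-1.48,-2.8,8.0,-7.1,0,0,85,-1.48,-3.1,8.9,-7.8,0,0,85,-1.48,-3.4,9.8,-8.5,0,0,85,-1.48,-3.65,10.4,-8.8,0,0,85])

```text
time: 1.15
tool_pos: [514.3, 306.3, 289.3]
ee_rot: [-115.2, 89.9, -86.0]
force: [-0.4, 0.5, -0.6]
width: 85.3
```

Run:
```python
from h import *
from workcell import arm
st=arm.sense();print(st['time'],st['tool_pos'],cmd(st,[527,300,290],120.2))
```

```text
1.15 [514.32651306 306.25741079 289.32095375] (array([-0.017, -0.291,  0.2  ]), array([-0.188, -0.012,  0.025]))
```

>>> arm_command(motion=[0,-0.29,0.2,-0.2,0,0,85,0,-0.29,0.2,-0.2,0,0,85,0,-0.29,0.2,-0.2,0,0,85])

```text
time: 1.4
tool_pos: [527.3, 299.5, 288.5]
ee_rot: [-154.4, 89.8, -124.2]
force: [0.3, -0.3, 0.2]
width: 84.7
```

Run:
```python
from h import *
from workcell import arm,snapshot
s=snapshot("wrist");pickle.dump(s,open("wrist1.pkl","wb"));cv2.imwrite("pics/w1.png",s["pixels"][:,:,::-1])
st=arm.sense();print(st['time'],st['tool_pos'],st['ee_rot'],st['qvel'].round(1))
for P in [[527,300,182],[527,300,0]]: print(proj(s,P))
```

```text
1.45 [526.43849299 300.1092865  288.81176004] [-156.58262806   89.84128104 -126.36943589] [ 1.2 -0.9  0.4 -0.   0.  -0. ]
[259.72741167 193.48136747]
[259.60304196 155.7362455 ]
```

View pics/w1.png

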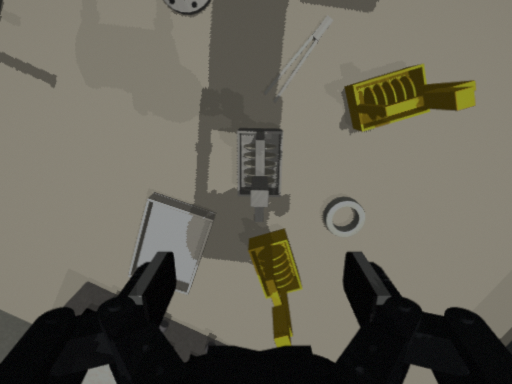

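The basket is centred at (259,165), with its stem top near (260,197) against a predicted (260,193). I zoom for accuracy.

Run:
```python
from h import *
s=pickle.load(open("wrist1.pkl","rb"))
crop(s,225,120,70,95,6,"pics/w1c.png",1.8)
```

```text
(no output)
```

View pics/w1c.png

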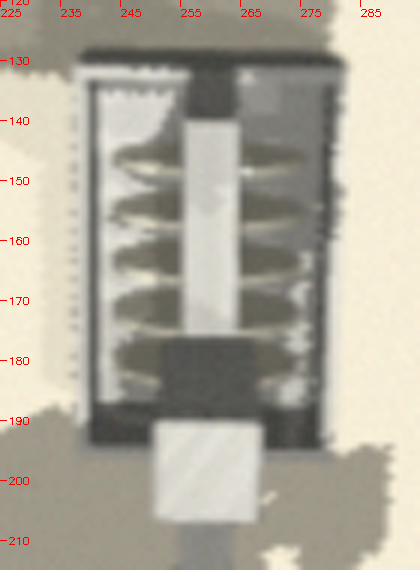

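Run:
```python
from h import *
np.set_printoptions(precision=1,suppress=True)
s=pickle.load(open("wrist1.pkl","rb"));t=pickle.load(open("top0.pkl","rb"));sc=pickle.load(open("scene0.pkl","rb"))
C=[onz(s,*p,182) for p in [(250.3,190),(268,190),(267.4,206.8),(250.3,206.8)]]
print(np.mean(C,0),[np.linalg.norm(C[i]-C[(i+1)%4]) for i in range(4)])
# bar top edges
for a,b in [((255.2,140),(255.2,176)),((264.3,140),(264.3,176))]:
    p,q=onz(s,*a,130),onz(s,*b,130);print("bar",p,q,np.degrees(np.arctan2(*(p-q)[1::-1]))-180)
for a,b in [((238,130),(239,194)),((282.3,130),(280,194))]:
    p,q=onz(s,*a,40),onz(s,*b,40);print("rim",p,q,np.degrees(np.arctan2(*(p-q)[1::-1])))
print(tri(t,(138.5,202.5),s,(259.1,198.3)))
print(tri(sc,(356,207),s,(259.1,198.3)))
```

```text
[531.4 301.8 182. ] [np.float64(15.634573677034478), np.float64(15.821004116141383), np.float64(15.39019581397314), np.float64(15.817673140852113)]
bar [494.5 275.9 130. ] [527.1 294.6 130. ] -330.064379990475
bar [489.9 283.8 130. ] [522.3 302.9 130. ] -329.52961562189626
rim [505.5 254.9  40. ] [581.4 298.5  40. ] -150.16811892066562
rim [476.5 304.8  40. ] [552.7 347.8  40. ] -150.56306756954586
(array([523.5, 296.5, 206.6]), np.float64(2.340035837570775))
(array([531.3, 301.9, 181.5]), np.float64(0.03559099771501383))
```

Run:
```python
from h import *
from workcell import arm
st=arm.sense();print(cmd(st,[530.5,301.6,147],120.2))
```

```text
(array([ 3.545, -0.015,  0.116]), array([ 0.003, -0.029,  0.013]))
```

>>> arm_command(motion=[0.5,-0.01,0.11,0,0,0,60,1.3,-0.01,0.11,0,0,0,60,2.1,-0.01,0.11,0,0,0,60,2.9,-0.01,0.11,0,0,0,60,3.4,-0.01,0.11,0,0,0,60,3.54,-0.01,0.11,0,0,0,60,3.54,-0.01,0.11,0,0,0,60,3.54,-0.01,0.11,0,0,0,0,3.54,-0.01,0.11,0,0,0,0,3.54,-0.01,0.11,0,0,0,0,3.54,-0.01,0.11,0,0,0,0,3.54,-0.01,0.11,0,0,0,0])

```text
time: 2.45
tool_pos: [531.5, 302.0, 149.1]
ee_rot: [-52.8, 89.9, -22.6]
force: [1.0, -0.4, 6.2]
width: 15.6
```

Run:
```python
from h import *
from workcell import arm,snapshot
st=arm.sense();print(st['time'],st['tool_pos'],st['ee_rot'],st['force'],st['width'],st['ft_torque'])
s=snapshot("wrist");pickle.dump(s,open("wrist2.pkl","wb"));crop(s,160,100,200,140,4,"pics/w2.png",1.5)
```

```text
2.45 [531.49287049 302.02072099 149.12469703] [-52.83743619  89.86840176 -22.62705016] [ 1.03998863 -0.40727421  6.17672275] 15.566589578290351 [ 0.00091825 -0.00073187  0.01441172]
```

View pics/w2.png

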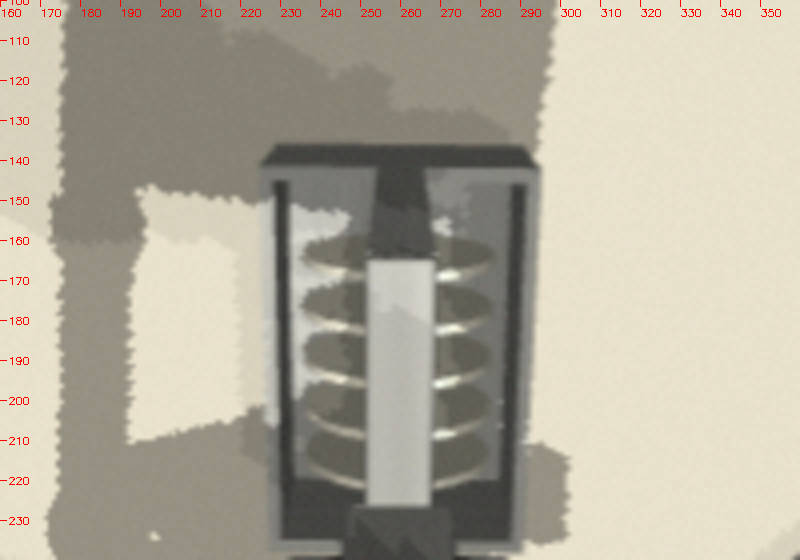

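Run:
```python
from h import *
from workcell import arm
st=arm.sense();print(cmd(st,[528.7,80,252],96.1))
```

```text
(array([-2.568, -4.766, -2.85 ]), array([4.822, 0.019, 0.016]))
```

>>> arm_command(motion=[-0.3,0,0,0,0,0,0,-0.8,0,0,0,0,0,0,-1.4,0,0,0,0,0,0,-2.0,0,0,0,0,0,0,-2.4,0,0,0,0,0,0,-2.57,0,0,0,0,0,0,-2.57,0,0,0,0,0,0])

```text
time: 3.08
tool_pos: [531.9, 302.4, 253.3]
ee_rot: [-25.2, 89.7, 5.0]
force: [0.5, 0.2, -2.5]
width: 15.1
```

Run:
```python
from h import *
from workcell import arm
st=arm.sense();print(cmd(st,[528.7,80,252],96.1),st['force'],st['width'],st['ft_torque'])
```

```text
(array([ 0.031, -4.764, -2.865]), array([4.821, 0.052, 0.012])) [ 0.48408831  0.18268634 -2.54032493] 15.078477420388701 [ 0.00401358  0.00901978 -0.00921903]
```

>>> arm_command(motion=[0,-0.2,-0.12,0.2,0,0,0,0,-0.6,-0.36,0.6,0,0,0,0,-1.1,-0.66,1.1,0,0,0,0,-1.7,-1.02,1.7,0,0,0,0,-2.3,-1.38,2.3,0,0,0,0,-2.9,-1.74,2.9,0,0,0,0,-3.5,-2.1,3.5,0,0,0,0,-4.0,-2.4,4.0,0,0,0,0,-4.4,-2.64,4.4,0,0,0,0,-4.66,-2.8,4.7,0,0,0,0,-4.76,-2.86,4.82,0,0,0,0,-4.76,-2.86,4.82,0,0,0])

```text
time: 4.08
tool_pos: [528.2, 79.3, 252.3]
ee_rot: [2.9, 89.8, 8.9]
force: [0.2, 0.3, -2.1]
width: 15.0
```

Run:
```python
from h import *
from workcell import arm,snapshot
for n in ["wrist","scene","top"]:
    s=snapshot(n);pickle.dump(s,open(n+"3.pkl","wb"));cv2.imwrite(f"pics/{n}3.png",s["pixels"][:,:,::-1])
st=arm.sense();print(st['time'],st['tool_pos'],cmd(st,[528.7,80,252],96.1),st['force'],st['width'],st['ft_torque'])
```

```text
4.2333 [528.65542364  81.13861365 252.94740335] (array([ 0.024, -0.028, -0.002]), array([ 0.011,  0.048, -0.009])) [ 0.00455923  0.23030034 -2.94060382] 15.860531880664102 [-0.00959822  0.02048983 -0.01583693]
```

View pics/wrist3.png

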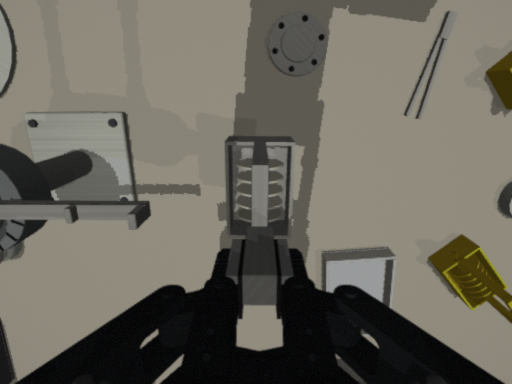

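View pics/scene3.png

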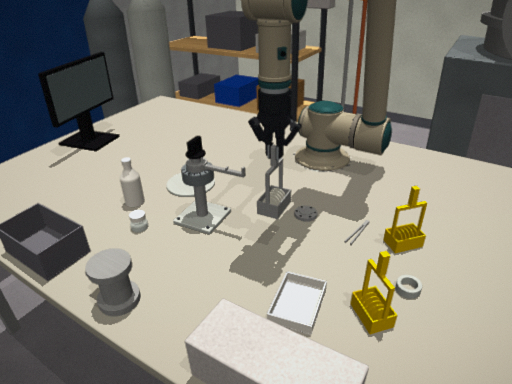

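View pics/top3.png

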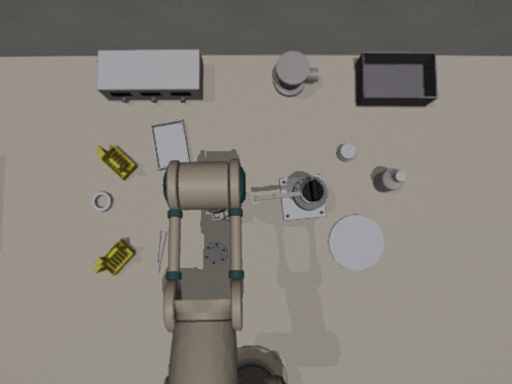

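The wrist view shows the hook arm at left, pointing right, with its upturned end near (140,214). The held basket is at (260,190). I zoom on the arm.

Run:
```python
from h import *
s=pickle.load(open("wrist3.pkl","rb"))
crop(s,20,95,145,145,5,"pics/w3c.png",1.6)
crop(s,210,125,100,135,4,"pics/w3d.png",1.8)
```

```text
(no output)
```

View pics/w3c.png

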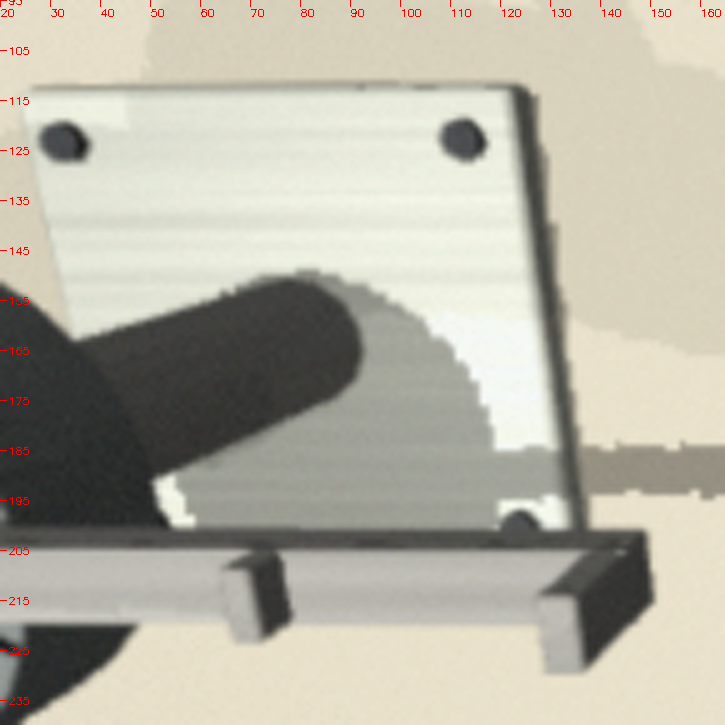

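View pics/w3d.png

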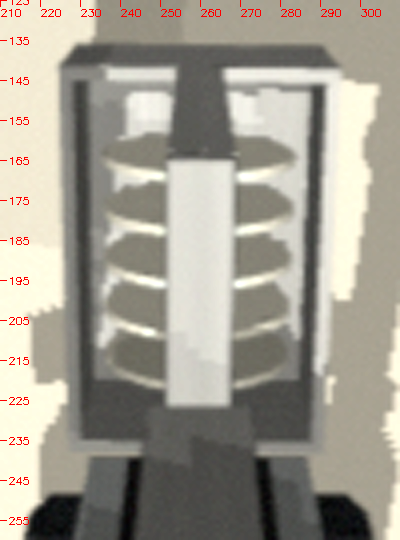

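Run:
```python
from h import *
np.set_printoptions(precision=1,suppress=True)
s=pickle.load(open("wrist3.pkl","rb"));t=pickle.load(open("top0.pkl","rb"));sc=pickle.load(open("scene0.pkl","rb"))
for a,b in [((25,204.5),(130,204.5)),((30,219.8),(125,219.8))]:
    p,q=onz(s,*a,190),onz(s,*b,190);print("arm edge",p,q,np.degrees(np.arctan2(*(q-p)[1::-1])))
for p in [(127.6,214.5),(135,213.5),(137,229),(129,229.5)]: print("tip",onz(s,*p,208))
print("bump",[onz(s,*p,198) for p in [(64,209),(69,208.5),(72.5,222),(68,223)]])
for p in [(32,123),(112,122.5)]: print("screw",onz(s,*p,14))
# bar underside/ top with bar top at TCP-19ish
z=253-149+130
for a,b in [((251,165),(251,226)),((268.5,165),(268.5,226))]:
    p,q=onz(s,*a,z),onz(s,*b,z);print("bar edge",p,q,np.degrees(np.arctan2(*(q-p)[1::-1])))
# check size of stuff projecting
```

```text
arm edge [541.5 -96.8 190. ] [533.  -16.4 190. ] 96.08315437578034
arm edge [553.9 -94.7 190. ] [545.8 -20.7 190. ] 96.22231959076845
tip [533.  -10.7 208. ]
tip [531.7  -5.5 208. ]
tip [543.3  -4.5 208. ]
tip [544.3 -10.1 208. ]
bump [array([538.3, -61.5, 198. ]), array([537.5, -57.7, 198. ]), array([548. , -56.2, 198. ]), array([549.2, -59.7, 198. ])]
screw [ 507.3 -215.3   14. ]
screw [ 496.9 -111.    14. ]
bar edge [484.   70.4 234. ] [520.8  73.9 234. ] 5.518181449480349
bar edge [483.   80.1 234. ] [519.7  84.3 234. ] 6.5920892489894864
```

Run:
```python
from h import *
from workcell import arm
st=arm.sense();print(cmd(st,[540.8,-33.5,253],96.1),cmd(st,[540.8,-33.5,224],96.1))
```

```text
(array([-0.004, -2.882, -0.005]), array([ 0.011,  0.048, -0.009])) (array([ 0.721, -2.883, -0.008]), array([ 0.011,  0.048, -0.009]))
```

>>> arm_command(motion=[0,-0.15,0,0,0.05,0,0,0,-0.4,0,0,0.05,0,0,0,-0.7,0,0,0.05,0,0,0,-1.1,0,0,0.05,0,0,0,-1.5,0,0,0.05,0,0,0,-1.9,0,0,0.05,0,0,0,-2.3,0,0,0.05,0,0,0,-2.6,0,0,0.05,0,0,0,-2.8,0,0,0.05,0,0,0,-2.88,0,0,0.05,0,0,0,-2.88,0,0,0.05,0,0])

```text
time: 5.15
tool_pos: [541.1, -34.1, 252.8]
ee_rot: [107.2, 89.9, 113.3]
force: [0.6, -0.8, -2.3]
width: 15.4
```

Run:
```python
from h import *
from workcell import arm,snapshot
s=snapshot("scene");pickle.dump(s,open("scene4.pkl","wb"));crop(s,160,110,130,120,6,"pics/s4.png",1.4)
s=snapshot("wrist");pickle.dump(s,open("wrist4.pkl","wb"));crop(s,130,100,200,150,4,"pics/w4.png",1.4)
st=arm.sense();print(st['time'],st['tool_pos'],cmd(st,[540.8,-33.5,224],96.1),st['force'],st['width'],st['ft_torque'])
```

```text
5.25 [540.87397221 -32.96066174 252.7691582 ] (array([ 0.719, -0.014, -0.003]), array([ 0.012, -0.005, -0.018])) [ 0.83790031 -0.1794025  -2.28035808] 15.183370885711943 [ 0.00592011 -0.00446056  0.00060316]
```

View pics/s4.png

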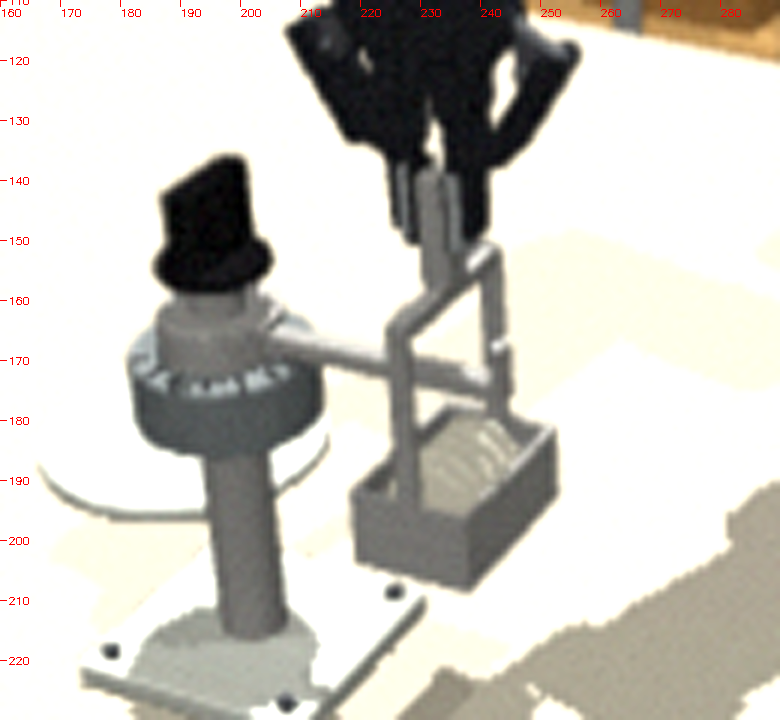

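View pics/w4.png

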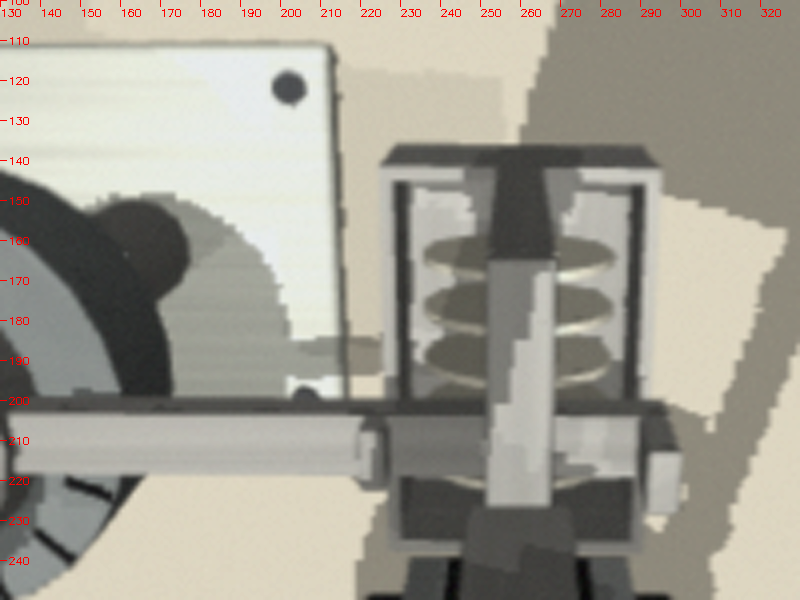

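The arm passes through the window, and the bar (column 260) lies between the bump (column 222) and the upturned end (column 292). I lower it.

>>> arm_command(motion=[0.15,0,0,0,0,0,0,0.35,0,0,0,0,0,0,0.55,0,0,0,0,0,0,0.68,0,0,0,0,0,0,0.73,0,0,0,0,0,0,0.76,0,0,0,0,0,0,0.79,0,0,0,0,0,0])

```text
time: 5.83
tool_pos: [541.0, -32.8, 221.0]
ee_rot: [104.4, 89.9, 110.6]
force: [1.2, 0.0, -2.2]
width: 14.7
```

>>> arm_command(motion=[0.02,0,0,0,0,0,0,0.02,0,0,0,0,0,0])

```text
time: 6.0
tool_pos: [541.1, -32.9, 220.3]
ee_rot: [96.0, 89.9, 102.2]
force: [0.6, 0.0, -1.8]
width: 14.9
```

>>> arm_command(motion=[0.02,0,0,0,0,0,0,0.02,0,0,0,0,0,0])

```text
time: 6.17
tool_pos: [541.2, -32.9, 219.6]
ee_rot: [82.5, 89.9, 88.7]
force: [0.3, -1.0, -2.3]
width: 14.9
```

>>> arm_command(motion=[0.025,0,0,0,0,0,0,0.025,0,0,0,0,0,0])

```text
time: 6.33
tool_pos: [541.5, -32.9, 219.0]
ee_rot: [45.3, 89.9, 51.4]
force: [-0.1, 0.3, -1.2]
width: 15.3
```

>>> arm_command(motion=[0.025,0,0,0,0,0,0,0.025,0,0,0,0,0,0])

```text
time: 6.5
tool_pos: [542.1, -32.9, 218.9]
ee_rot: [17.6, 89.8, 23.7]
force: [0.2, 1.8, 3.2]
width: 15.2
```

>>> arm_command(motion=[0.025,0,0,0,0,0,0,0.025,0,0,0,0,0,0])

```text
time: 6.67
tool_pos: [542.7, -32.8, 218.8]
ee_rot: [7.9, 89.7, 14.1]
force: [-0.4, 0.5, 6.0]
width: 15.5
```

>>> arm_command(motion=[-0.01,0,0,0,0,0,20,-0.01,0,0,0,0,0,26,-0.01,0,0,0,0,0,36,-0.01,0,0,0,0,0,46,-0.01,0,0,0,0,0,46])

```text
time: 7.08
tool_pos: [542.5, -32.8, 218.9]
ee_rot: [10.8, 89.7, 16.9]
force: [0.3, -0.6, -0.6]
width: 46.0
```

Run:
```python
from h import *
from workcell import arm,snapshot
s=snapshot("scene");pickle.dump(s,open("scene5.pkl","wb"));crop(s,160,110,130,120,6,"pics/s5.png",1.4)
s=snapshot("wrist");pickle.dump(s,open("wrist5.pkl","wb"));crop(s,130,100,200,150,4,"pics/w5.png",1.4)
st=arm.sense();print(st['time'],st['tool_pos'],st['force'],st['width'],st['ft_torque'])
```

```text
7.1833 [542.59815035 -32.87571803 219.02661208] [-0.3081257   0.03033318  0.16155811] 46.1572051144146 [ 0.04837754 -0.03325944  0.03113561]
```

View pics/s5.png

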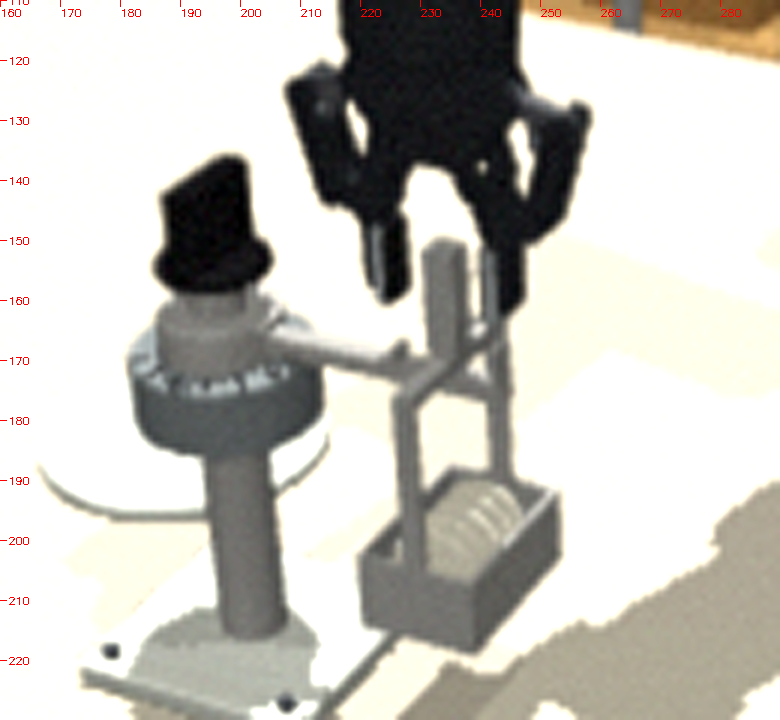

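View pics/w5.png

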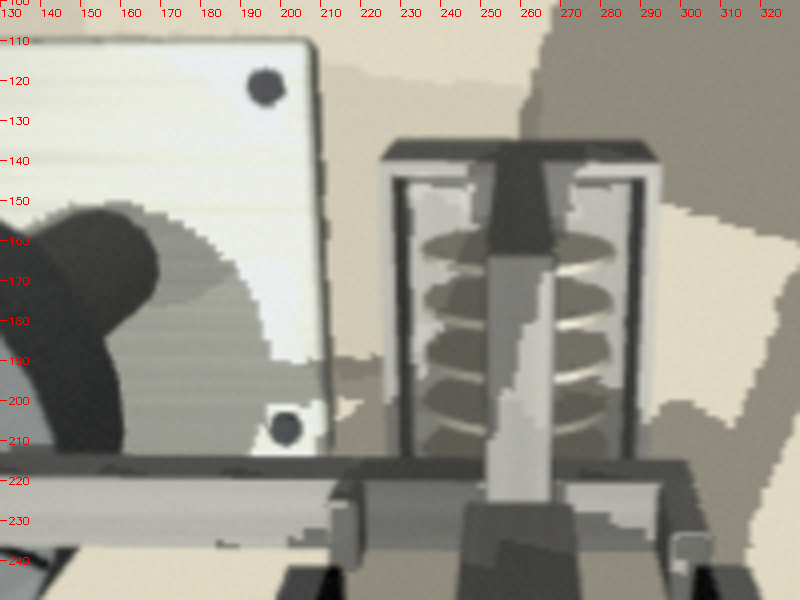

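The basket hangs level on the seat, released. I go straight up, then over to the knob.

Run:
```python
from h import *
from workcell import arm
st=arm.sense();print(cmd(st,[542.5,-32.8,320],96.1),cmd(st,[553.5,-155,320],96.1))
```

```text
(array([-2.524,  0.004,  0.01 ]), array([ 0.01 ,  0.056, -0.009])) (array([-2.527, -3.063, -0.044]), array([ 0.01 ,  0.056, -0.009]))
```

>>> arm_command(motion=[-0.2,0,0,0,0,0,50,-0.6,0,0,0,0,0,50,-1.2,0,0,0,0,0,50,-1.8,0,0,0,0.05,0,50,-2.3,-0.3,0,0,0.05,0,60,-2.53,-0.9,0,0,0.05,0,70,-2.53,-1.6,-0.02,0,0.05,0,80,-2.53,-2.3,-0.03,0,0.05,0,80,-2.53,-2.8,-0.04,0,0.05,0,80,-2.53,-3.06,-0.04,0,0.05,0,80,-2.53,-3.06,-0.04,0,0.05,0,80])

```text
time: 8.1
tool_pos: [553.9, -156.9, 320.1]
ee_rot: [19.9, 90.0, 25.9]
force: [0.5, 0.8, 0.2]
width: 80.1
```

Run:
```python
from h import *
from workcell import arm,snapshot
s=snapshot("wrist");pickle.dump(s,open("wrist6.pkl","wb"));crop(s,160,120,200,150,4,"pics/w6.png",2.0)
cv2.imwrite("pics/w6f.png",s["pixels"][:,:,::-1])
st=arm.sense();print(st['time'],st['tool_pos'],st['force'],st['width'],st['ft_torque'])
for d in (0,20): print(proj(s,[553.5,-155,264]),proj(s,[553.5,-155,223]))
```

```text
8.15 [ 553.63767688 -155.2001102   320.08193919] [1.11783585 0.86469213 0.02373417] 79.79490858450272 [ 0.04232296  0.00832388 -0.00323057]
[261.29278237 214.32604427] [260.92676848 196.37001122]
[261.29278237 214.32604427] [260.92676848 196.37001122]
```

View pics/w6f.png

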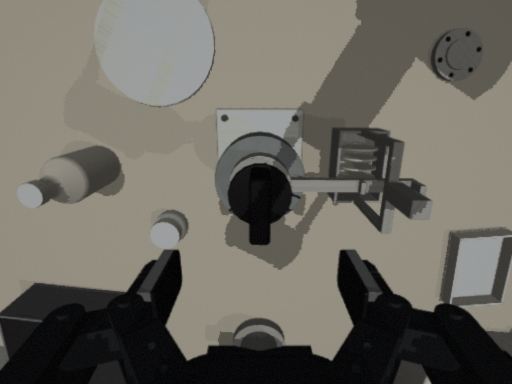

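View pics/w6.png

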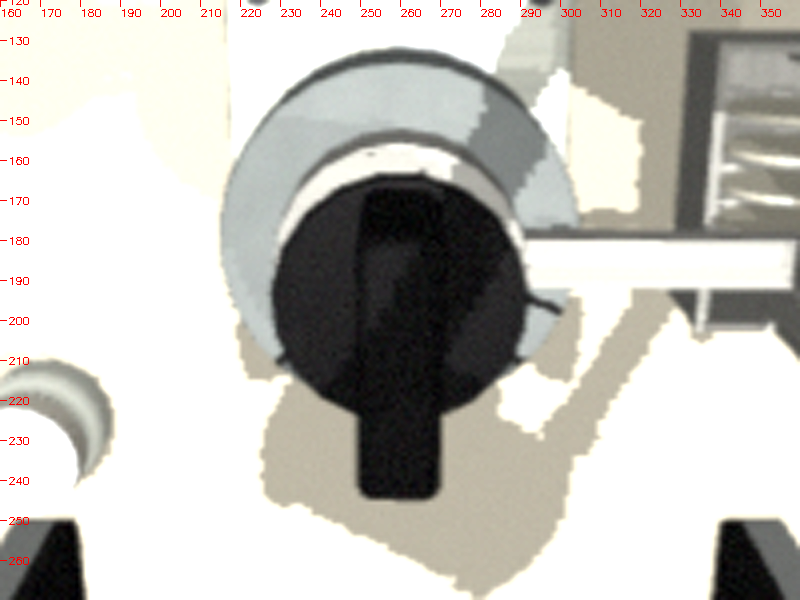

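```bash
python3 - <<'E'
from h import *
np.set_printoptions(precision=1,suppress=True)
s=pickle.load(open("wrist6.pkl","rb"))
ux=np.array([np.cos(np.radians(6.1)),np.sin(np.radians(6.1)),0])
a,b=onz(s,249,242,264),onz(s,270,242,264);e=onz(s,259.7,244.3,264)
print("bar end",a,b,np.linalg.norm(a-b),"centre",e-26*ux)
print("disc L/R",onz(s,227.5,194,223),onz(s,291,194,223),"top",onz(s,259.5,163.5,223)+28*ux)
for c in (249,269.7): 
  p,q=onz(s,c,225,264),onz(s,c,242,264);print(np.degrees(np.arctan2(*(q-p)[1::-1])))
E
python3 - <<'E'
from h import *
from workcell import arm
st=arm.sense()
for p in ([553,-157,300],[553,-157,229]):print(cmd(st,p,96.1))
E
```

```text
bar end [ 576.6 -161.8  264. ] [ 575.  -146.1  264. ] 15.726971505901743 centre [ 551.9 -156.4  264. ]
disc L/R [ 554.4 -183.6  223. ] [ 548.7 -129.7  223. ] top [ 553.  -156.3  223. ]
5.395010415485387
6.688729383617265
(array([ 0.502, -0.044, -0.021]), array([-0.007,  0.003, -0.019]))
(array([ 2.277, -0.047, -0.021]), array([-0.007,  0.003, -0.019]))
```

>>> arm_command(motion=[0.3,-0.01,-0.02,0,0,0,70,0.8,-0.03,-0.03,0,0,0,60,1.4,-0.03,-0.03,0,0,0,50,1.9,-0.03,-0.03,0,0,0,46,2.2,-0.03,-0.03,0,0,0,46,2.26,-0.03,-0.03,0,0,0,46,2.26,-0.03,-0.03,0,0,0,46,2.26,-0.03,-0.03,0,0,0,30])

```text
time: 8.82
tool_pos: [553.1, -155.6, 230.7]
ee_rot: [40.4, 89.9, 46.5]
force: [-1.0, 0.2, 0.0]
width: 35.3
```

Run:
```python
from h import *
from workcell import arm
st=arm.sense();print(st['time'],st['tool_pos'],st['force'],st['width'],st['ft_torque'],cmd(st,[552.8,-156.3,230],96.1),st['q'])
```

```text
8.8167 [ 553.09037857 -155.57273171  230.69602883] [-0.97217807  0.19127199  0.0285974 ] 35.270646915449625 [-0.01110983  0.0261592  -0.02719097] (array([ 0.017, -0.017, -0.009]), array([ 0.004,  0.019, -0.016])) [ -22.72346471   15.75716838   86.38778196    0.12104527   77.81027868
 -118.87132517]
```

>>> arm_command(motion=[0.02,-0.015,-0.01,0,0,0,20,0.02,-0.015,-0.01,0,0,0,0,0.02,-0.015,-0.01,0,0,0,0,0.02,-0.015,-0.01,0,0,0,0,0.02,-0.015,-0.01,0,0,0,0])

```text
time: 9.23
tool_pos: [553.6, -156.5, 231.5]
ee_rot: [1.0, 89.7, 7.1]
force: [0.0, -0.5, 7.0]
width: 15.2
```

```bash
cat > st.py <<'E'
from h import *
from workcell import arm
np.set_printoptions(precision=3,suppress=True)
st=arm.sense();y=Rt(st["ee_rot"]).as_matrix()[:,1]
print(st['time'],"pos",st['tool_pos'],"F",st['force'],"w",round(st['width'],2),"T",st['ft_torque'],"yaw",np.degrees(np.arctan2(y[1],y[0])))
import sys
if len(sys.argv)>1: print(cmd(st,[float(v) for v in sys.argv[1:4]],float(sys.argv[4])))
E
python3 st.py 552.8 -156.3 230 96.1
```

```text
9.2333 pos [ 553.606 -156.534  231.513] F [ 0.034 -0.537  6.981] w 15.16 T [-0.076  0.014 -0.081] yaw 96.10649311206907
(array([ 0.038,  0.008, -0.02 ]), array([ 0.001,  0.053, -0.001]))
```

>>> arm_command(motion=[0,0,0,0.15,0,0,0,0,0,0,0.3,0,0,0,0,0,0,0.45,0,0,0,0,0,0,0.6,0,0,0,0,0,0,0.8,0,0,0,0,0,0,1.0,0,0,0,0,0,0,1.2,0,0,0])

```text
time: 9.82
tool_pos: [553.6, -156.6, 231.5]
ee_rot: [5.1, 89.7, 5.1]
force: [0.4, -1.3, 1.7]
width: 15.2
```

```bash
python3 st.py 553.2 -156.5 231.5 28.6
```

```text
9.8167 pos [ 553.636 -156.606  231.539] F [ 0.419 -1.294  1.74 ] w 15.2 T [-0.106  0.017  0.201] yaw 90.01797464349964
(array([ 0.001,  0.003, -0.011]), array([12.284,  0.045, -0.033]))
```

>>> arm_command(motion=[0,0,0,0.2,0,0,0,0,0,0,0.4,0,0,0,0,0,0,0.6,0,0,0,0,0,0,0.8,0,0,0,0,0,0,1.0,0,0,0])

```text
time: 10.23
tool_pos: [553.6, -156.6, 231.5]
ee_rot: [9.8, 89.7, 4.7]
force: [-0.2, 0.1, 0.5]
width: 15.4
```

```bash
python3 st.py 553.2 -156.5 231.5 28.6
```

```text
10.2333 pos [ 553.637 -156.64   231.541] F [-0.211  0.056  0.462] w 15.43 T [-0.073 -0.006  0.034] yaw 84.90262116469178
(array([ 0.001,  0.003, -0.011]), array([11.26 ,  0.044, -0.034]))
```

>>> arm_command(motion=[0,0,0,0.2,0,0,0,0,0,0,0.4,0,0,0,0,0,0,0.6,0,0,0,0,0,0,0.8,0,0,0,0,0,0,1.0,0,0,0])

```text
time: 10.65
tool_pos: [553.6, -156.7, 231.5]
ee_rot: [13.4, 89.7, 3.2]
force: [-0.1, -0.6, 2.1]
width: 15.1
```

```bash
python3 st.py 553.2 -156.5 231.5 28.6
```

```text
10.65 pos [ 553.617 -156.722  231.542] F [-0.066 -0.553  2.053] w 15.11 T [-0.156  0.015 -0.133] yaw 79.78737109381154
(array([ 0.001,  0.004, -0.011]), array([10.237,  0.042, -0.034]))
```

>>> arm_command(motion=[0,0,0,0.2,0,0,0,0,0,0,0.4,0,0,0,0,0,0,0.6,0,0,0,0,0,0,0.8,0,0,0,0,0,0,1.0,0,0,0])

```text
time: 11.07
tool_pos: [553.6, -156.8, 231.6]
ee_rot: [17.3, 89.7, 2.0]
force: [-0.4, 0.0, 0.7]
width: 15.3
```

```bash
python3 st.py 553.2 -156.5 231.5 28.6
```

```text
11.0667 pos [ 553.615 -156.759  231.555] F [-0.355  0.041  0.669] w 15.27 T [-0.202  0.027 -0.004] yaw 74.69675527709272
(array([ 0.001,  0.004, -0.012]), array([ 9.219,  0.041, -0.035]))
```

>>> arm_command(motion=[0,0,0,0.2,0,0,0,0,0,0,0.4,0,0,0,0,0,0,0.6,0,0,0,0,0,0,0.8,0,0,0,0,0,0,1.0,0,0,0,0,0,0,1.2,0,0,0])

```text
time: 11.57
tool_pos: [553.6, -156.8, 231.5]
ee_rot: [21.1, 89.7, -0.3]
force: [1.4, -0.8, 0.1]
width: 14.9
```

```bash
python3 st.py 553.2 -156.5 231.5 28.6
```

```text
11.5667 pos [ 553.607 -156.813  231.537] F [ 1.352 -0.83   0.122] w 14.88 T [-0.242  0.001  0.138] yaw 68.60984827374014
(array([ 0.001,  0.004, -0.012]), array([ 8.002,  0.04 , -0.035]))
```

>>> arm_command(motion=[0,0,0,0.2,0,0,0,0,0,0,0.4,0,0,0,0,0,0,0.6,0,0,0,0,0,0,0.8,0,0,0,0,0,0,1.0,0,0,0])

```text
time: 11.98
tool_pos: [553.6, -156.9, 231.5]
ee_rot: [24.9, 89.7, -1.6]
force: [-0.3, -0.7, 1.8]
width: 15.5
```

```bash
python3 st.py 553.2 -156.5 231.5 28.6
```

```text
11.9833 pos [ 553.584 -156.86   231.535] F [-0.326 -0.667  1.764] w 15.51 T [-0.346  0.041  0.094] yaw 63.50379964999119
(array([ 0.001,  0.004, -0.013]), array([ 6.981,  0.039, -0.035]))
```

>>> arm_command(motion=[0,0,0,0.2,0,0,0,0,0,0,0.4,0,0,0,0,0,0,0.6,0,0,0,0,0,0,0.8,0,0,0,0,0,0,1.0,0,0,0])

```text
time: 12.4
tool_pos: [553.6, -156.9, 231.5]
ee_rot: [29.1, 89.7, -2.5]
force: [-0.2, -1.2, 1.0]
width: 15.3
```

```bash
python3 st.py 553.2 -156.5 231.5 28.6
python3 - <<'E'
from h import *
from workcell import snapshot
s=snapshot("scene");pickle.dump(s,open("scene7.pkl","wb"));crop(s,160,100,130,120,6,"pics/s7.png",1.4)
E
```

```text
12.4 pos [ 553.553 -156.925  231.527] F [-0.231 -1.16   0.953] w 15.29 T [-0.299  0.097 -0.138] yaw 58.38486043603415
(array([ 0.001,  0.004, -0.013]), array([ 5.957,  0.037, -0.036]))
```

View pics/s7.png

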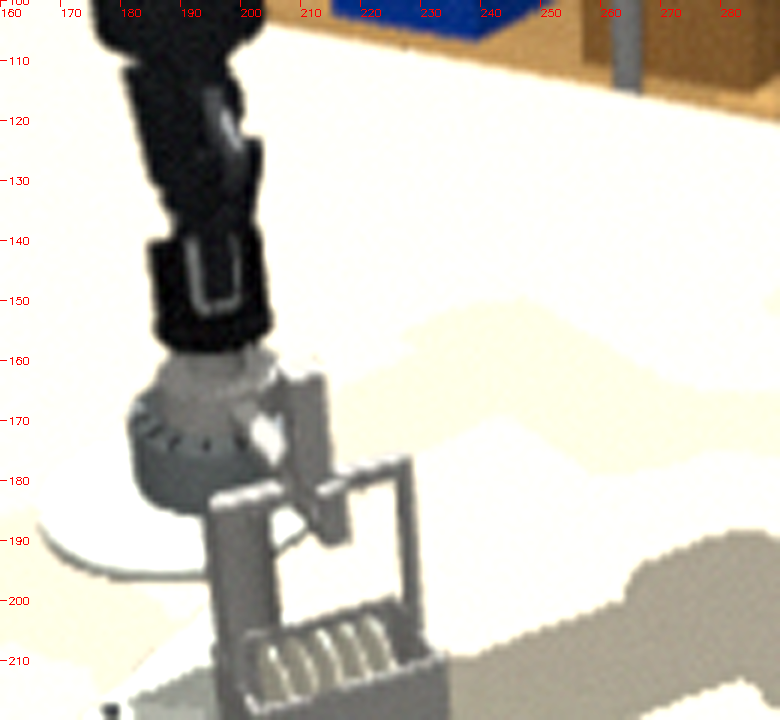

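The basket still hangs level at 37.7 degrees. I continue to the third stop.

>>> arm_command(motion=[0,0,0,0.2,0,0,0,0,0,0,0.4,0,0,0,0,0,0,0.6,0,0,0,0,0,0,0.8,0,0,0,0,0,0,1.0,0,0,0,0,0,0,1.2,0,0,0,0,0,0,1.4,0,0,0])

```text
time: 13.03
tool_pos: [553.5, -157.0, 231.5]
ee_rot: [34.7, 89.7, -4.1]
force: [-0.5, -1.6, 0.8]
width: 15.2
```

```bash
python3 st.py 553.2 -156.5 231.5 28.6
```

```text
13.0333 pos [ 553.536 -156.965  231.54 ] F [-0.454 -1.608  0.834] w 15.24 T [-0.322  0.067 -0.003] yaw 51.269214719579224
(array([ 0.001,  0.004, -0.014]), array([ 4.534,  0.035, -0.036]))
```

>>> arm_command(motion=[0,0,0,0.2,0,0,0,0,0,0,0.4,0,0,0,0,0,0,0.6,0,0,0,0,0,0,0.8,0,0,0,0,0,0,1.0,0,0,0,0,0,0,1.2,0,0,0])

```text
time: 13.53
tool_pos: [553.5, -157.0, 231.5]
ee_rot: [38.2, 89.8, -6.6]
force: [-0.7, -0.1, 1.9]
width: 15.4
```

```bash
python3 st.py 553.2 -156.5 231.5 28.6
```

```text
13.5333 pos [ 553.517 -157.029  231.546] F [-0.65  -0.125  1.929] w 15.45 T [-0.381  0.101  0.146] yaw 45.17814017029341
(array([ 0.001,  0.004, -0.015]), array([ 3.316,  0.034, -0.036]))
```

>>> arm_command(motion=[0,0,0,0.2,0,0,0,0,0,0,0.4,0,0,0,0,0,0,0.6,0,0,0,0,0,0,0.8,0,0,0,0,0,0,1.0,0,0,0])

```text
time: 13.95
tool_pos: [553.4, -157.1, 231.5]
ee_rot: [42.6, 89.8, -7.3]
force: [-1.0, -0.0, 2.1]
width: 15.2
```

```bash
python3 st.py 553.2 -156.5 231.5 28.6
```

```text
13.95 pos [ 553.449 -157.099  231.544] F [-0.973 -0.035  2.082] w 15.24 T [-0.391  0.162  0.053] yaw 40.064490203970806
(array([ 0.001,  0.005, -0.015]), array([ 2.293,  0.032, -0.036]))
```

>>> arm_command(motion=[0,0,0,0.2,0,0,0,0,0,0,0.4,0,0,0,0,0,0,0.6,0,0,0,0,0,0,0.8,0,0,0,0,0,0,1.0,0,0,0])

```text
time: 14.37
tool_pos: [553.4, -157.1, 231.5]
ee_rot: [47.8, 89.8, -7.2]
force: [-0.9, -0.2, 0.9]
width: 15.6
```

```bash
python3 st.py 553.2 -156.5 231.5 28.6
```

```text
14.3667 pos [ 553.401 -157.083  231.529] F [-0.884 -0.245  0.891] w 15.59 T [-0.431  0.217 -0.148] yaw 34.9538636553494
(array([ 0.001,  0.004, -0.015]), array([ 1.271,  0.03 , -0.037]))
```

>>> arm_command(motion=[0,0,0,0.2,0,0,0,0,0,0,0.4,0,0,0,0,0,0,0.6,0,0,0,0,0,0,0.8,0,0,0,0,0,0,1.0,0,0,0,0,0,0,1.2,0,0,0,0,0,0,1.27,0,0,0,0,0,0,1.27,0,0,0,0,0,0,1.27,0,0,0])

```text
time: 15.12
tool_pos: [553.4, -157.1, 231.5]
ee_rot: [52.5, 89.8, -8.9]
force: [-1.1, -1.1, 1.6]
width: 15.2
```

```bash
python3 st.py 553.2 -156.5 231.5 28.6;python3 - <<'E'
from h import *
from workcell import snapshot
for n in ("scene","wrist","top"):
    s=snapshot(n);pickle.dump(s,open(n+"8.pkl","wb"));cv2.imwrite(f"pics/{n}8.png",s["pixels"][:,:,::-1])
    if n=="scene": crop(s,130,130,130,120,6,"pics/s8.png",1.4)
E
python3 st.py
```

```text
15.1167 pos [ 553.357 -157.14   231.549] F [-1.06  -1.148  1.644] w 15.21 T [-0.522  0.305 -0.043] yaw 28.60557218699073
(array([ 0.001,  0.004, -0.016]), array([ 0.001,  0.028, -0.037]))
15.2667 pos [ 553.359 -157.148  231.556] F [-0.6   -0.825  1.406] w 15.09 T [-0.469  0.215 -0.008] yaw 28.604024727681814
```

View pics/s8.png

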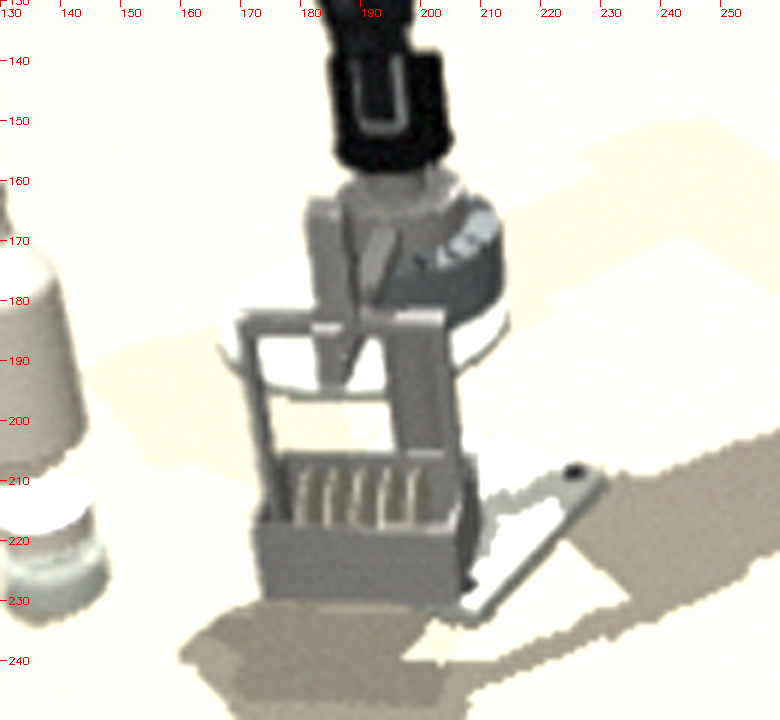

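View pics/wrist8.png

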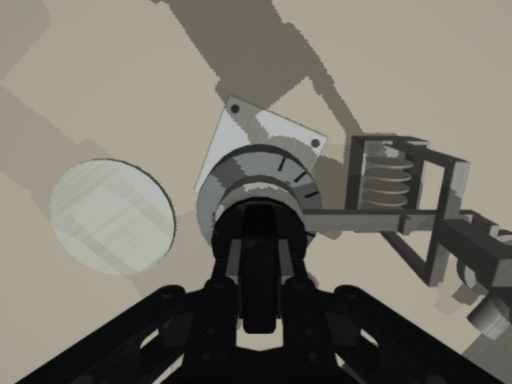

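View pics/scene8.png

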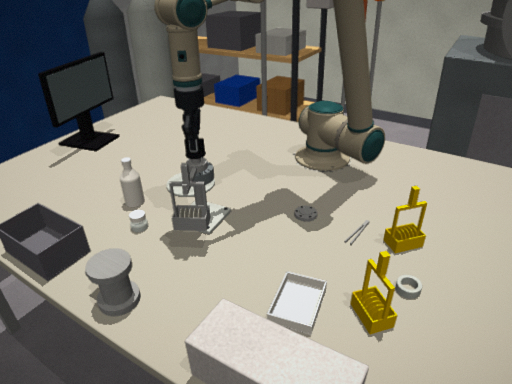

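View pics/top8.png

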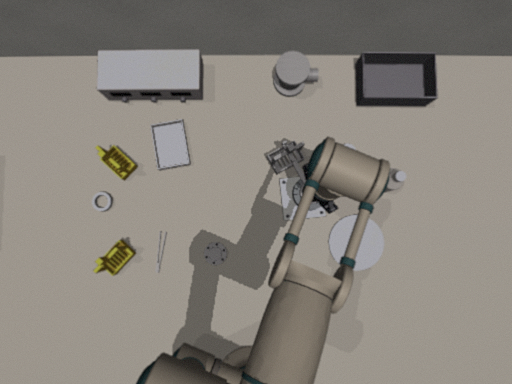

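The basket hangs level on the arm in the scene view (box at columns 174–208, bar at row 183). The bystanders are unmoved. I measure the arm's direction in the wrist view.

Run:
```python
from h import *
s=pickle.load(open("wrist8.pkl","rb"));crop(s,290,190,150,60,5,"pics/w8.png",1.8)
```

```text
(no output)
```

View pics/w8.png

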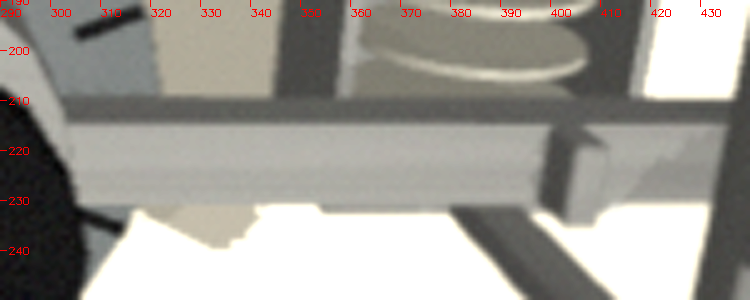

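```bash
python3 - <<'E'
from h import *
s=pickle.load(open("wrist8.pkl","rb"))
for a,b in [((303,214.5),(432,214.5)),((307,231),(425,230.3))]:
    p,q=onz(s,*a,190),onz(s,*b,190);print(p,q,"dir",np.degrees(np.arctan2(*(q-p)[1::-1])))
E
python3 st.py
```

```text
[ 576.71682316 -137.34006288  190.        ] [654.3472235  -95.28064639 190.        ] dir 28.44841572198076
[ 585.48789279 -146.45189418  190.        ] [ 657.60025794 -106.94205963  190.        ] dir 28.718010686843094
15.2667 pos [ 553.359 -157.148  231.556] F [-0.6   -0.825  1.406] w 15.09 T [-0.469  0.215 -0.008] yaw 28.604024727681814
```

The arm points at 28.6 degrees, against 96.1 at the start, so it has turned 67.5 degrees. The knob torque is about zero, so it sits in the third stop.

Run:
```python
from workcell import ticket
print(ticket.close_job())
```

```text
the job is handed in; nothing more can be done
None
```

The grey steel basket hangs level on the hook arm, released. The knob is at the third stop, still gripped. I handed the job in at 15.3 s on the robot clock.

- **Turn:** Over the clockwise turn, the knob torque rose and fell across three humps. It ended at about 0.01 N·m, close to zero as expected in a stop. The tool turned from 96.1° to 28.6°, which is 67.5°. The hook arm measured in the last wrist picture points at 28.4–28.7°, which agrees.
- **Basket and bystanders:** The last scene view shows the basket still hanging level between the bump and the upturned end. The other objects look unmoved in the last pictures, though in the top view the jar and bottle were partly hidden by the arm.
- **Disagreements:**
  - First readings for the basket differed by about 6 mm between the top and scene cameras, and those for the stand's base by about 13 mm. I used wrist-camera close-ups instead.
  - A side moment of about 0.5 N·m remained on the wrist at the end from a small misalignment. Forces there were under 2 N.

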